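# Shut away the gold before sweeping

## Task

Put the gold away before the workshop is swept: with the fingertips, first push the open drawer of the gold-topped chest fully shut, then push the lid of the blue box of rosettes down until it is closed. Do not touch the freshly gilded knobs on the drawers, leave the silver-topped chest's drawer as far open as it is, and do not lift, tip or shift the box or disturb anything else on the bench.

Things in the scene. Friction and masses are not known exactly. Their poses are not given: they have to be found in the camera images.
- gold_unit: A fixed low wooden chest, 140 deep (its x) x 130 wide (its y) x 75 mm high, with one drawer and a gold panel on its top. Origin: centre of its underside; its own -x axis points out of the drawer front, roughly towards the robot. It stands in any one of three places side by side, turned up to 0.2 rad.
- gold_drawer (a joint): How far the gold chest's drawer stands open, in m: 0 fully shut, 0.09 the stop; starts 0.035 to 0.065. It slides along the chest's x (shuts towards the chest's +x), stays where it is left and takes about 1 to 3 N to push.
- gold_front (a point): Centre of the outer face of the gold chest's drawer front (a board 128 wide x 66 high, from 6 to 72 mm above the table, with a gold rim; this point is 39 mm up). When shut it is 80 mm in front of the chest's origin: the front, 10 mm thick, stands before the chest's walls. Axes as the chest. There is flat front on both sides of the knob, from 8 to 64 mm off the middle.
- gold_knob: The gold ball knob (16 mm ball on a thin stem) in the middle of the gold drawer's front; it reaches 24 mm out from the front and moves with the drawer. Origin: its foot, on the front's outer face. Not to be touched.
- silver_unit: A fixed low wooden chest, 140 deep (its x) x 130 wide (its y) x 75 mm high, with one drawer and a silver panel on its top. Origin: centre of its underside; its own -x axis points out of the drawer front, roughly towards the robot. It stands in any one of three places side by side, turned up to 0.2 rad. Its drawer is to be left as it is.
- silver_front (a point): Centre of the outer face of the silver chest's drawer front, same shape as the gold one; the drawer stands 30 to 65 mm open and is to stay so.
- silver_knob: The silver ball knob (16 mm ball on a thin stem) in the middle of the silver drawer's front; it reaches 24 mm out from the front and moves with the drawer. Origin: its foot, on the front's outer face. Not to be touched.
- box: A loose blue open box, 110 deep (its x) x 130 wide (its y) x 70 mm high, walls 6 mm, holding gilded rosettes, about 0.85 kg with its lid. Origin: centre of its underside. The lid is hinged on its far (+x) rim, the hinge line along the box's y at x = +55 mm, 70 mm up. It stands in any of the three places, turned up to 0.2 rad.
- lid (a joint): Opening angle of the blue lid in rad: 0 closed, flat on the box; its free edge rises as it grows; starts 0.9 to 1.2, can go to 1.6. The lid, 116 mm from hinge line to free edge, 134 wide, 8 thick, has its upper face 78 mm above the table when closed. A stiff hinge holds it at any angle; about 2 N near the free edge, from behind (+x side) or above, closes it.
- lid_edge (a point): Middle of the lid's free edge (brass-coloured), on its upper face.
- weight: Small brass disc weight, 34 mm across, 18 high, standing on the rear half of the gold-topped chest. Loose bystander, not to be disturbed. Origin: centre of its underside.
- pot: Small white jar with black cap, 36 mm across, 30 high, standing on the rear half of the silver-topped chest. Loose bystander, not to be disturbed. Origin: centre of its underside.
- jar: Amber glass jar with steel cap, 64 mm across, 85 high, beyond the chests. Loose bystander, not to be disturbed. Origin: centre of its underside.
- bottle: Green glass bottle, 56 mm across, 150 high, beyond the chests. Loose bystander, not to be disturbed. Origin: centre of its underside.
- bowl: White bowl, 100 mm across, 45 high, on the left side of the table. Loose bystander, not to be disturbed. Origin: centre of its underside.
- brush: Brush lying on the right side of the table, about 200 mm long along its x, origin near its middle. Loose bystander, not to be disturbed.
- spatula: Spatula lying on the left side of the table, about 260 mm long along its x, origin near its middle. Loose bystander, not to be disturbed.
Things that resemble listed ones, but are neither listed nor needed, are in the scene too. Of the things that look like the box, the largest one is meant.

How it is judged:
By the outcome, as a careful person would: the job done as asked, in the order asked, and still so for the second after the job is handed in, with the robot touching nothing.
It also fails if it takes over 48 s, if anything falls off the work surface, if the arm or the gripper's body presses on something with over 40 N, if the wrist force passes 120 N, or if a joint passes its speed limit or range.

## Robot

A 6-joint arm with a two-finger parallel gripper is mounted at the origin on the work surface. World frame = base frame: x ahead of the robot, y to its left, z up, the work surface at z = 0. Lengths are in mm, angles in rad, forces in N, time in s.
With the tool pointing down it reaches from about 275 to 1000 mm from the base axis. Payload 8.4 kg.
Tool frame: the origin (TCP) lies between the finger pads; the fingertips stand 8 mm ahead of it and the grasp point (between the pads) lies 11 mm behind it (tcp_to_tips is the distance from the TCP to the fingertips, in mm); z points along the fingers, y is the line along which they close (so a half turn about z gives the same grasp; the last joint's range is limited). The gripper opens to 85 mm and grips with 20 to 120 N. Pads are 22 mm wide; open, the fingers measure 114 mm over their backs; the gripper's body (76 mm by 85 mm) begins 54 mm behind the grasp point. The pads swing forward as they close: fully open they stand 13 mm farther back than shut.
Start: joints at [1.196, 0.353, 1.633, -0, 1.155, -0.002], TCP at [227.639, 582.073, 239.281] pointing down, gripper open.
Joint ranges: [-2.63, 2.63], [-0.92, 2.1], [0.06, 2.66], [-1.3, 4.44], [0, 2.69], [-3.02, 3.02]. Speed limits (rad/s): [2.22, 2.22, 2.79, 3.14, 3.14, 3.14].

## Interface

Orientations are given as [roll, pitch, yaw] about the fixed x, y, z axes, in that order (R = Rz(yaw) Ry(pitch) Rx(roll)).
In Python, from rig import * gives the robot as it stands.
- The arm moves only by the tool step_arm, never from a script. Its argument "motion" is a list of rows, each an object with "claw": the finger opening in mm, from 0 to 85.4; "delta_pos": the shift along the tool's x, y, z in mm, a list of three; "turn": the turn about the tool's z in rad. In form: [{"claw": claw, "delta_pos": [dx, dy, dz], "turn": turn}, ...]. A call has 1 to 8 rows; each row shifts and turns the commanded pose from where the row before left it, along the tool's axes as they then stand; what a row does not reach is not made up. A row lasts 1/12 s, in which the tool goes at most 41.7 mm and 7.16 degrees, less where a joint would pass 70% of its speed; a pose out of reach is approached as far as the arm can. A call is refused whole if a number of a shift passes 41.7 or a number of a turn 0.125, either way. A call with a gripper value outside its range is refused whole. The fingers move at their own pace and stop on an object; "force" is the grip in N (left out, the last holds). Time passes only in rows, so rows that do not move let the fingers close. It gives the time, the measured TCP pose, the force, the opening and the grip force at its end, in the units of the state.
- sense(): the state, without advancing time (a new reading comes with each control period).
- grab_frame(name): name is "scene" or "top" or "wrist"; returns a dict with "img" (400x640x3 uint8, red, green, blue), "vertical_fov" (degrees; the focal length in pixels is half the picture's height over the tangent of half this angle, whatever the lens; pixels are square), "cx", "cy" (the principal point, pixels), "R" (3x3) and "t" (3): a world point X has camera coordinates R X + t. Camera axes: x right, y down, z forward; pixel columns grow to the right and rows downward; lengths in mm; the calibration is good to about 2 mm. The wrist camera is an equidistant fisheye: a pixel r from the principal point sees the ray r / f radians off the axis. A picture is of the moment at which its call begins. There is no depth.
- sign_off(): hands the job in; it is judged then, once.
The state is a dict: "clock": time; "qpos": joint angles; "qvel": joint speeds; "joint_efforts": joint torques, N m; "eef_pos": TCP position; "tcp_rot": TCP orientation; "contact_force": force on the tool from outside, world axes, zero at the start; "wrist_torque": the same for the moment, N m; "opening": opening from 0.0 (shut) to 1.0 (fully open); "grasp_force": force on a finger pad.
Only numpy, scipy, OpenCV 4.12 (cv2) and the standard library are available. Lean on these libraries where they do the work, as an engineer would, in place of code of your own. Each camera call takes 0.05 s, during which the arm holds its last target. There are 200 camera calls.

## Working session

There is one attempt and no reset: what is moved stays moved. The work goes in short steps, Python scripts to look and compute and a tool call to move; the robot and the scene stay as the last step left them, time stands still between calls to the robot, and variables do not carry over. Pictures are saved under pics/ and viewed, at most 10 in all, crops included, and the job is handed in when it is done.

Besides the shell and the picture viewer there is one more tool, called after ">>>" as name([rows], argument=value, ...), one row to a line, values as JSON. step_arm: Moves the arm, as the interface text tells. Its arguments: {"type":"object","properties":{"motion":{"type":"array","items":{"type":"object","properties":{"claw":{"type":"number"},"delta_pos":{"type":"array","items":{"type":"number"}},"turn":{"type":"number"}}}},"force":{"type":"number"}},"required":["motion"]}

```bash
mkdir -p pics; ls; python3 - <<'E'
from rig import *
import cv2,pickle
d={}
for n in ("scene","top"):
    f=grab_frame(n); d[n]=f
    cv2.imwrite(f"pics/{n}0.png",f["img"][:,:,::-1]); print(n,f["vertical_fov"],f["cx"],f["cy"],f["R"],f["t"])
pickle.dump(d,open("f0.pkl","wb"))
print(sense())
E
```

```text
pics
scene 44.72565840483665 321.41545263522346 202.6834436176097 [[ 8.12474797e-01  5.82996159e-01 -4.26808392e-04]
 [ 4.73000690e-01 -6.59610593e-01 -5.84109761e-01]
 [-3.40815275e-01  4.74372579e-01 -8.11674568e-01]] [-463.24333048 -238.12033134 1535.02070936]
top 44.97541532068013 323.83939702749456 205.0525532254942 [[ 0.01809931 -0.99983475  0.00169952]
 [-0.97498157 -0.01802601 -0.2215536 ]
 [ 0.22154762  0.00235297 -0.97514671]] [ -22.93325895  576.9578388  1490.93228234]
{'clock': 0.1, 'qpos': array([ 1.19560469e+00,  3.53562110e-01,  1.63401205e+00,  1.19587319e-05,
        1.15523317e+00, -2.36312102e-03]), 'qvel': array([ 0.00169766, -0.00154268, -0.00067384,  0.00095466,  0.00080509,
       -0.00020412]), 'joint_efforts': array([ 1.31187426e-03, -6.06358624e+01, -3.42818356e+01,  1.82850931e-04,
        3.90489295e-03,  2.25868553e-05]), 'eef_pos': array([227.48562651, 581.70094244, 238.66765894]), 'tcp_rot': array([-3.14037801e+00, -1.38054209e-05,  2.76875930e+00]), 'contact_force': array([ 0.04310244,  0.371463  , -0.96324844]), 'wrist_torque': array([-0.04884001, -0.09761118, -0.01591391]), 'grasp_force': 0.0, 'opening': 0.9970251697175124}
```

View pics/scene0.png

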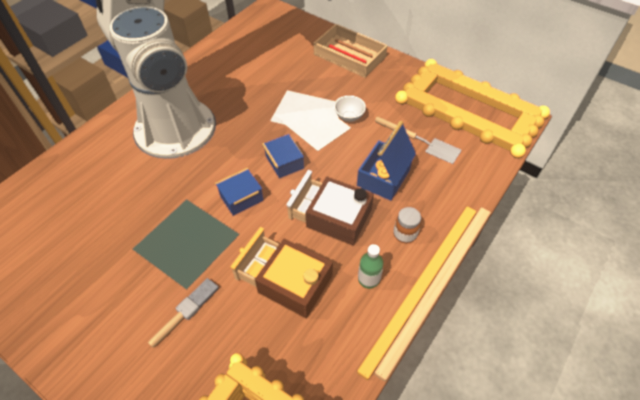

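View pics/top0.png

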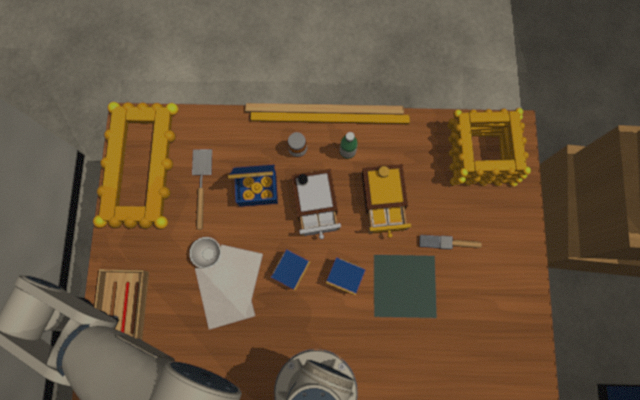

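The scene view shows the gold chest at (295,277), the silver chest at (340,208) and the open-lidded box at (387,165). In the top view these are at (385,195), (315,200) and (255,187). The box candidates in the top view are (255,187), (291,269) and (346,276). The first has the hinged open lid and rosettes and is the largest, so it fits; a crop should confirm it.

```bash
cat > h.py <<'E'
import numpy as np,cv2
def f_(f): return 200/np.tan(np.radians(f["vertical_fov"])/2)
def proj(f,X):
    c=np.asarray(f["R"])@np.asarray(X,float)+f["t"]; return np.array([f["cx"],f["cy"]])+f_(f)*c[:2]/c[2]
def ray(f,p):
    R=np.asarray(f["R"]); d=R.T@np.array([(p[0]-f["cx"])/f_(f),(p[1]-f["cy"])/f_(f),1]); return -R.T@f["t"],d
def onz(f,p,z):
    o,d=ray(f,p); return o+d*(z-o[2])/d[2]
def tri(f,p,g,q):
    a,u=ray(f,p); b,v=ray(g,q); s=np.linalg.lstsq(np.c_[u,-v],b-a,rcond=None)[0]
    P,Q=a+s[0]*u,b+s[1]*v; return (P+Q)/2,np.linalg.norm(P-Q)
E
python3 - <<'E'
import pickle; from h import *
d=pickle.load(open("f0.pkl","rb"))
c=d["top"]["img"][140:245,225:415,::-1]; cv2.imwrite("pics/topc.png",cv2.resize(c,None,fx=4.2,fy=4.2,interpolation=cv2.INTER_CUBIC))
c=d["scene"]["img"][120:320,225:425,::-1]; cv2.imwrite("pics/scc.png",cv2.resize(c,None,fx=3,fy=3,interpolation=cv2.INTER_CUBIC))
f=d["top"];hsv=cv2.cvtColor(f["img"],cv2.COLOR_RGB2HSV)
print(hsv[195,383],hsv[187,313],hsv[228,390],hsv[210,365])
E
```

```text
[ 22 226 166] [ 19  13 162] [ 21 201 150] [ 11 144  55]
```

View pics/topc.png

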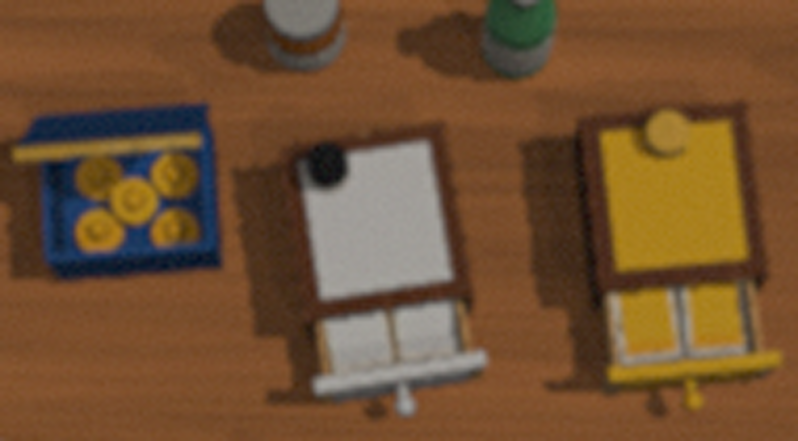

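View pics/scc.png

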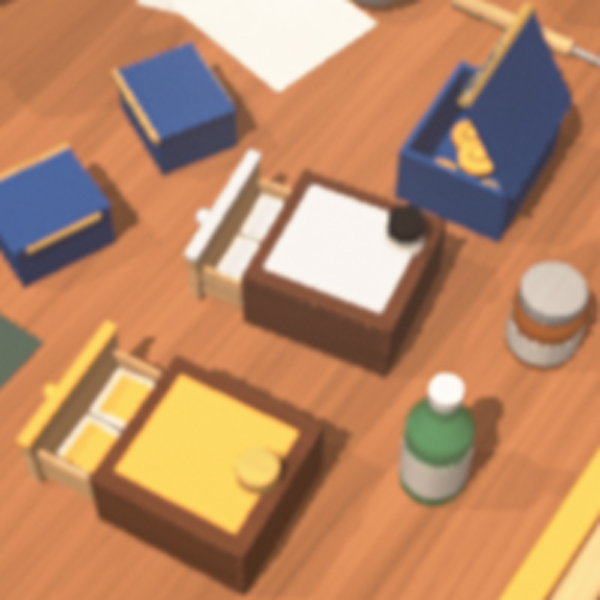

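The crops confirm it: the blue box with hinged lid and rosettes (topc 130,190) is larger than the two closed decoys. The gold drawer rim runs (608,368)–(780,352) with its knob at (694,395), and the lid edge runs (15,155)–(203,140).

```bash
python3 - <<'E'
import pickle; from h import *
np.set_printoptions(precision=1,suppress=True)
d=pickle.load(open("f0.pkl","rb")); T,S=d["top"],d["scene"]
t=lambda u,v:(225+u/4.2-.4,140+v/4.2-.4)
s=lambda u,v:(225+u/3-.33,120+v/3-.33)
print("cam",ray(T,(0,0))[0],ray(S,(0,0))[0])
for n,z,C in (("goldtop",75,[(580,122),(746,104),(765,278),(597,290)]),("silvtop",75,[(295,148),(440,126),(470,298),(312,318)]),
  ("goldrimtopback",72,[(608,368),(778,352)]),("silvrim",72,[(314,378),(484,352)]),("knobs",39,[(694,400),(405,405)]),("boxnear",70,[(52,268),(220,258)])):
    P=[onz(T,t(*c),z) for c in C]; print(n,*P,[np.linalg.norm(P[i]-P[i-1]) for i in range(len(P))])
# silver mask-free: panel angles by mask
hsv=cv2.cvtColor(T["img"],cv2.COLOR_RGB2HSV)
for n,lo,hi,roi in (("gold",(17,150,110),(30,255,255),(360,160,412,206)),("silver",(0,0,110),(179,45,255),(290,165,340,212))):
    m=np.zeros((400,640),np.uint8); x0,y0,x1,y1=roi; m[y0:y1,x0:x1]=cv2.inRange(hsv,lo,hi)[y0:y1,x0:x1]
    c=max(cv2.findContours(m,0,2)[0],key=cv2.contourArea); P=np.array([onz(T,p[0],76)[:2] for p in c],np.float32)
    print(n,cv2.minAreaRect(P))
for n,a,b in (("lidL",(15,155),(530,8)),("lidR",(203,140),(465,103)),("hingeL?",(22,140),(530,8)),
   ("goldfrontL",(608,370),(112,325)),("goldfrontR",(778,354),(22,440)),("silvL",(314,380),(255,153)),("silvR",(484,354),(190,258)),("goldknob",(694,398),(50,390)),("nearL",(52,268),(468,62)),("nearR",(220,258),(400,152))):
    print(n,*tri(T,t(*a),S,s(*b)))
E
```

```text
cam [ 232.6  -16.  1581.7] [1012.2 -615.2 1106.7]
goldtop [ 698.8 -136.6   75. ] [ 715.7 -265.5   75. ] [ 577.4 -277.5   75. ] [ 565.7 -149.6   75. ] [np.float64(133.67855992585407), np.float64(130.01320701457897), np.float64(138.8355718781022), np.float64(128.4687840136404)]
silvtop [673.7  83.5  75. ] [693.5 -28.2  75. ] [557.7 -53.1  75. ] [540.   66.4  75. ] [np.float64(134.79550378922556), np.float64(113.44131692895039), np.float64(138.06556449956807), np.float64(120.82301817737205)]
goldrimtopback [ 506.2 -158.1   72. ] [ 520.9 -286.7   72. ] [np.float64(129.5021525294917), np.float64(129.5021525294917)]
silvrim [494.5  63.7  72. ] [516.8 -64.3  72. ] [np.float64(129.9147417252806), np.float64(129.9147417252806)]
knobs [ 488.4 -227.2   39. ] [480.5  -5.1  39. ] [np.float64(222.2895945445621), np.float64(222.2895945445621)]
boxnear [576.3 266.5  70. ] [586.6 138.4  70. ] [np.float64(128.46303157954455), np.float64(128.46303157954455)]
gold ((646.8509521484375, -207.7307586669922), (124.61853790283203, 103.57254791259766), 6.374831199645996)
silver ((617.9114990234375, 20.240894317626953), (112.35272216796875, 101.88565826416016), 10.182245254516602)
lidL [637.3 279.5 165.7] 2.1763759895426977
lidR [650.6 143.9 169.9] 0.29423992166164886
hingeL? [643.3 271.  177.2] 7.220477668057157
goldfrontL [ 503.1 -160.    71.9] 4.996356195210414
goldfrontR [ 517.  -287.7   77. ] 4.741070689074045
silvL [490.5  61.1  72.9] 6.65527126476893
silvR [513.6 -66.4  71.1] 5.452160236726402
goldknob [ 488.  -228.3   43.4] 4.028338515704241
nearL [581.5 271.2  64.6] 10.294131369016863
nearR [590.3 141.3  63.2] 5.916248139183064
```

Two views agree: gold front outer face centre is about (503,-224), yaw about 0.105, drawer open about 57 mm. The lid edge sits at z about 168, which fits an angle near 1.0. I'll push at 38 mm to the right of the knob with closed fingers. First I'll align the tool.

>>> step_arm([
  {"claw":0,"delta_pos":[0,0,0],"turn":-0.12},
  {"claw":0,"delta_pos":[0,0,0],"turn":-0.12},
  {"claw":0,"delta_pos":[0,0,0],"turn":-0.12},
  {"claw":0,"delta_pos":[0,0,0],"turn":-0.117},
  {"claw":0,"delta_pos":[0,-40,0],"turn":0},
  {"claw":0,"delta_pos":[0,-40,0],"turn":0},
  {"claw":0,"delta_pos":[0,-40,0],"turn":0},
  {"claw":0,"delta_pos":[0,-40,0],"turn":0},
])

```text
clock: 0.77
eef_pos: [243.9, 421.0, 238.6]
tcp_rot: [-3.141, -0.001, -3.037]
contact_force: [1.3, -1.1, 0.2]
opening: -0.001
grasp_force: 0.0
```

>>> step_arm([
  {"claw":0,"delta_pos":[-14,-38,0],"turn":0},
  {"claw":0,"delta_pos":[-14,-38,0],"turn":0},
  {"claw":0,"delta_pos":[-14,-38,0],"turn":0},
  {"claw":0,"delta_pos":[-14,-38,0],"turn":0},
  {"claw":0,"delta_pos":[-14,-38,0],"turn":0},
  {"claw":0,"delta_pos":[-14,-38,0],"turn":0},
  {"claw":0,"delta_pos":[-14,-38,0],"turn":0},
  {"claw":0,"delta_pos":[-14,-38,0],"turn":0},
])

```text
clock: 1.43
eef_pos: [387.5, 130.3, 239.4]
tcp_rot: [3.142, 0.0, -3.037]
contact_force: [0.3, 1.3, 0.2]
opening: -0.002
grasp_force: 0.0
```

>>> step_arm([
  {"claw":0,"delta_pos":[-2,-38,0],"turn":0},
  {"claw":0,"delta_pos":[-2,-38,0],"turn":0},
  {"claw":0,"delta_pos":[-2,-38,0],"turn":0},
  {"claw":0,"delta_pos":[-2,-38,0],"turn":0},
  {"claw":0,"delta_pos":[-2,-38,0],"turn":0},
  {"claw":0,"delta_pos":[-2,-38,0],"turn":0},
  {"claw":0,"delta_pos":[-2,-38,0],"turn":0},
  {"claw":0,"delta_pos":[0,0,0],"turn":0},
])

```text
clock: 2.1
eef_pos: [429.8, -136.3, 239.4]
tcp_rot: [-3.139, 0.001, -3.041]
contact_force: [-0.4, 0.9, 0.3]
opening: -0.002
grasp_force: 0.0
```

>>> step_arm([
  {"claw":0,"delta_pos":[-2,-34,0],"turn":0},
  {"claw":0,"delta_pos":[-2,-34,0],"turn":0},
  {"claw":0,"delta_pos":[-2,-34,0],"turn":0},
  {"claw":0,"delta_pos":[0,-30,0],"turn":0},
  {"claw":0,"delta_pos":[0,0,40],"turn":0},
  {"claw":0,"delta_pos":[0,0,40],"turn":0},
  {"claw":0,"delta_pos":[0,0,20],"turn":0},
  {"claw":0,"delta_pos":[0,0,0],"turn":0},
])

```text
clock: 2.77
eef_pos: [445.5, -259.8, 134.8]
tcp_rot: [3.136, -0.007, -3.038]
contact_force: [-0.5, 0.2, -0.4]
opening: -0.003
grasp_force: 0.0
```

```bash
python3 - <<'E'
from rig import *
import cv2,pickle
d={n:grab_frame(n) for n in ("scene","top","wrist")}
pickle.dump(d,open("f1.pkl","wb"))
s=sense(); print(s["eef_pos"],s["tcp_rot"])
a=cv2.resize(d["wrist"]["img"],(800,500))
cv2.imwrite("pics/w1.png",a[:,:,::-1])
E
```

```text
[ 449.23916784 -261.66135699  140.2934738 ] [-3.14110051e+00  6.88870097e-04 -3.03716624e+00]
```

View pics/w1.png

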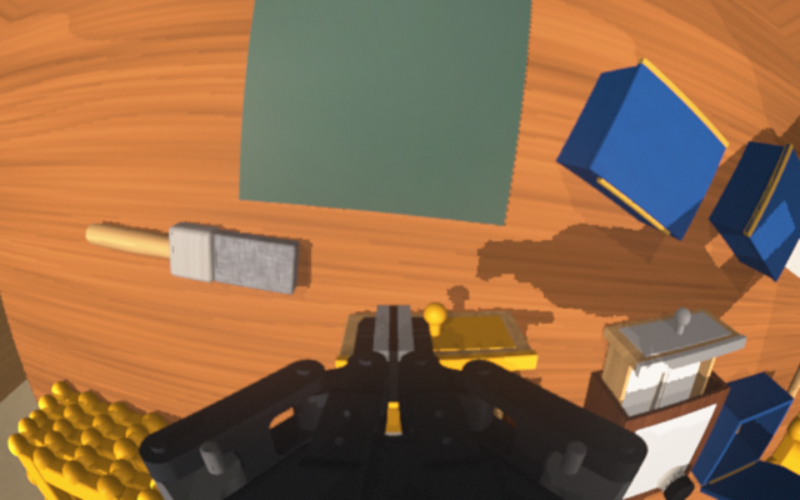

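The wrist view shows the tips at (393,320), the gold knob at (434,315), and the gold front spanning (337,365)–(535,365), with the brush head ending at (298,265). I'll check those with rays.

```bash
cat >> h.py <<'E'
def wray(f,p):
    R=np.asarray(f["R"]); v=np.array([p[0]-f["cx"],p[1]-f["cy"]]); r=np.hypot(*v); th=r/f_(f)
    return -R.T@f["t"],R.T@np.array([*(v/r*np.sin(th)),np.cos(th)])
def wonz(f,p,z):
    o,d=wray(f,p); return o+d*(z-o[2])/d[2]
E
python3 - <<'E'
import pickle; from h import *
np.set_printoptions(precision=1,suppress=True)
d=pickle.load(open("f1.pkl","rb")); W=d["wrist"]
for n,p,z in (("knobball",(434,315),39),("topR",(337,366),72),("topL",(536,369),72),("topLouter",(532,350),72),("botL",(517,313),6),("botR",(352,313),6),("brush",(298,292),8),("tips",(393,310),132)): print(n,wonz(W,np.array(p)/1.25,z))
E
```

```text
knobball [ 490.  -229.1   39. ]
topR [ 516.4 -290.3   72. ]
topL [ 508.8 -159.4   72. ]
topLouter [ 493.9 -166.7   72. ]
botL [ 499.5 -155.9    6. ]
botR [ 511.6 -287.2    6. ]
brush [ 497.8 -329.9    8. ]
tips [ 442.3 -262.5  132. ]
```

>>> step_arm([
  {"claw":0,"delta_pos":[0,-9,0],"turn":0},
  {"claw":0,"delta_pos":[0,0,30],"turn":0},
  {"claw":0,"delta_pos":[0,0,30],"turn":0},
  {"claw":0,"delta_pos":[0,0,30],"turn":0},
  {"claw":0,"delta_pos":[0,0,11],"turn":0},
  {"claw":0,"delta_pos":[-15,0,0],"turn":0},
  {"claw":0,"delta_pos":[-10,0,0],"turn":0},
  {"claw":0,"delta_pos":[0,0,0],"turn":0},
])

```text
clock: 3.58
eef_pos: [477.9, -269.1, 40.1]
tcp_rot: [-3.139, 0.004, -3.037]
contact_force: [0.6, -0.4, -0.1]
opening: 0.001
grasp_force: 0.0
```

>>> step_arm([
  {"claw":0,"delta_pos":[-6,0,0],"turn":0},
  {"claw":0,"delta_pos":[-6,0,0],"turn":0},
  {"claw":0,"delta_pos":[-6,0,0],"turn":0},
  {"claw":0,"delta_pos":[-6,0,0],"turn":0},
  {"claw":0,"delta_pos":[-6,0,0],"turn":0},
])

```text
clock: 4.0
eef_pos: [504.6, -264.7, 38.6]
tcp_rot: [-3.142, -0.0, -3.037]
contact_force: [-1.5, -0.4, 1.2]
opening: -0.002
grasp_force: 0.0
```

>>> step_arm([
  {"claw":0,"delta_pos":[-5,0,0],"turn":0},
  {"claw":0,"delta_pos":[-5,0,0],"turn":0},
  {"claw":0,"delta_pos":[-5,0,0],"turn":0},
  {"claw":0,"delta_pos":[-5,0,0],"turn":0},
  {"claw":0,"delta_pos":[-5,0,0],"turn":0},
  {"claw":0,"delta_pos":[-5,0,0],"turn":0},
])

```text
clock: 4.5
eef_pos: [534.5, -261.5, 38.3]
tcp_rot: [3.141, -0.0, -3.037]
contact_force: [-2.6, 0.6, 3.1]
opening: -0.001
grasp_force: 0.0
```

>>> step_arm([
  {"claw":0,"delta_pos":[-2,0,0],"turn":0},
  {"claw":0,"delta_pos":[-2,0,0],"turn":0},
  {"claw":0,"delta_pos":[-2,0,0],"turn":0},
  {"claw":0,"delta_pos":[-2,0,0],"turn":0},
])

```text
clock: 4.83
eef_pos: [542.1, -260.9, 38.3]
tcp_rot: [-3.142, -0.0, -3.037]
contact_force: [-1.7, 0.5, 2.5]
opening: 0.003
grasp_force: 0.0
```

>>> step_arm([
  {"claw":0,"delta_pos":[-1,0,0],"turn":0},
  {"claw":0,"delta_pos":[-1,0,0],"turn":0},
  {"claw":0,"delta_pos":[0,0,0],"turn":0},
])

```text
clock: 5.08
eef_pos: [544.2, -260.6, 38.3]
tcp_rot: [-3.141, 0.0, -3.037]
contact_force: [0.1, 0.2, 1.4]
opening: -0.001
grasp_force: 0.0
```

>>> step_arm([
  {"claw":0,"delta_pos":[-1.5,0,0],"turn":0},
  {"claw":0,"delta_pos":[-1.5,0,0],"turn":0},
  {"claw":0,"delta_pos":[-1.5,0,0],"turn":0},
])

```text
clock: 5.33
eef_pos: [548.5, -260.1, 38.3]
tcp_rot: [3.142, -0.0, -3.037]
contact_force: [-1.1, 0.0, 2.5]
opening: -0.004
grasp_force: 0.0
```

>>> step_arm([
  {"claw":0,"delta_pos":[-1,0,0],"turn":0},
  {"claw":0,"delta_pos":[-1,0,0],"turn":0},
  {"claw":0,"delta_pos":[-1,0,0],"turn":0},
])

```text
clock: 5.58
eef_pos: [551.6, -259.8, 38.3]
tcp_rot: [3.142, -0.0, -3.037]
contact_force: [-1.5, 1.5, 2.9]
opening: -0.002
grasp_force: 0.0
```

```bash
python3 - <<'E'
from rig import *
import cv2
t=grab_frame("top")["img"][140:245,330:440,::-1]; s=grab_frame("scene")["img"][200:330,220:350,::-1]
a=cv2.resize(t,(400,382),interpolation=2); b=cv2.resize(s,(382,382),interpolation=2)
cv2.imwrite("pics/p2.png",cv2.hconcat([a,b])); x=sense(); print(x["eef_pos"],x["contact_force"])
E
```

```text
[ 551.73624289 -259.78173028   38.2953287 ] [-0.47769987 -0.48755041  1.96452842]
```

View pics/p2.png

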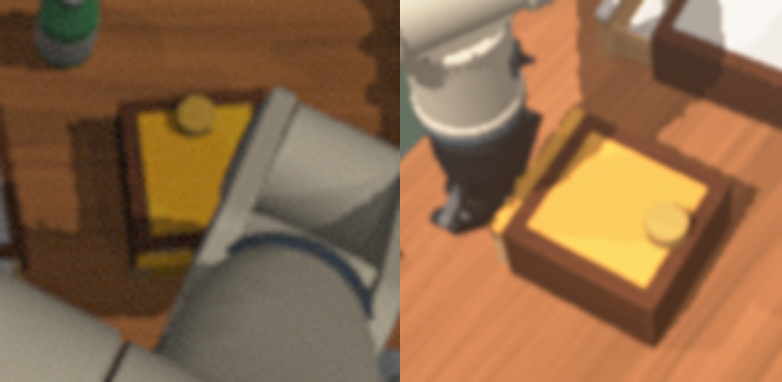

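The crops show the drawer nearly shut, with the gold rim at (150,262) left and (540,170) right close to the chest and a sliver of gap possible. I'll push on until the stop.

>>> step_arm([
  {"claw":0,"delta_pos":[-1,0,0],"turn":0},
  {"claw":0,"delta_pos":[-1,0,0],"turn":0},
])

```text
clock: 5.85
eef_pos: [553.4, -259.6, 38.3]
tcp_rot: [3.142, -0.0, -3.037]
contact_force: [-1.4, 0.0, 3.2]
opening: -0.003
grasp_force: 0.0
```

>>> step_arm([
  {"claw":0,"delta_pos":[-1,0,0],"turn":0},
  {"claw":0,"delta_pos":[-1,0,0],"turn":0},
])

```text
clock: 6.02
eef_pos: [553.9, -259.4, 38.2]
tcp_rot: [3.141, -0.003, -3.037]
contact_force: [-12.2, -4.5, 9.5]
opening: -0.003
grasp_force: 0.0
```

>>> step_arm([
  {"claw":0,"delta_pos":[-1,0,0],"turn":0},
  {"claw":0,"delta_pos":[-1,0,0],"turn":0},
])

```text
clock: 6.18
eef_pos: [553.8, -259.3, 38.0]
tcp_rot: [3.14, -0.007, -3.037]
contact_force: [-19.7, -4.4, 13.2]
opening: -0.004
grasp_force: 0.0
```

The drawer is at its stop: the position held at 553.9 while the force rose to 20 N, against a predicted 552. I'll back off and rise.

>>> step_arm([
  {"claw":0,"delta_pos":[8,0,0],"turn":0},
  {"claw":0,"delta_pos":[15,0,0],"turn":0},
  {"claw":0,"delta_pos":[22,0,0],"turn":0},
  {"claw":0,"delta_pos":[0,0,-40],"turn":0},
  {"claw":0,"delta_pos":[0,0,-41],"turn":0},
  {"claw":0,"delta_pos":[0,0,-41],"turn":0},
  {"claw":0,"delta_pos":[0,0,-41],"turn":0},
  {"claw":0,"delta_pos":[0,0,-41],"turn":0},
])

```text
clock: 6.85
eef_pos: [512.4, -263.7, 244.2]
tcp_rot: [-3.141, 0.001, -3.038]
contact_force: [1.3, -0.6, 0.1]
opening: -0.002
grasp_force: 0.0
```

>>> step_arm([
  {"claw":0,"delta_pos":[0,36,-10],"turn":0},
  {"claw":0,"delta_pos":[0,38,0],"turn":0},
  {"claw":0,"delta_pos":[0,38,0],"turn":0},
  {"claw":0,"delta_pos":[0,38,0],"turn":0},
  {"claw":0,"delta_pos":[0,38,0],"turn":0},
  {"claw":0,"delta_pos":[0,38,0],"turn":0},
  {"claw":0,"delta_pos":[0,38,0],"turn":0},
  {"claw":0,"delta_pos":[0,38,0],"turn":0},
])

```text
clock: 7.52
eef_pos: [480.8, 38.2, 252.3]
tcp_rot: [3.141, 0.001, -3.038]
contact_force: [1.3, -0.2, -0.4]
opening: -0.002
grasp_force: 0.0
```

>>> step_arm([
  {"claw":0,"delta_pos":[0,38,0],"turn":0},
  {"claw":0,"delta_pos":[0,38,0],"turn":0},
  {"claw":0,"delta_pos":[0,0,0],"turn":0},
])

```text
clock: 7.77
eef_pos: [472.7, 117.5, 252.4]
tcp_rot: [3.139, 0.001, -3.034]
contact_force: [0.1, -0.3, -0.2]
opening: 0.002
grasp_force: 0.0
```

```bash
python3 - <<'E'
from rig import *
import cv2,pickle
d={n:grab_frame(n) for n in ("scene","top","wrist")}
pickle.dump(d,open("f2.pkl","wb"))
s=sense(); print(s["eef_pos"],s["tcp_rot"],s["contact_force"])
a=cv2.resize(d["wrist"]["img"],(640,400)) 
t=cv2.resize(d["top"]["img"][140:245,350:430],(160,210),interpolation=2);z=cv2.resize(d["scene"]["img"][120:320,225:425],(160,160),interpolation=2)
o=np.zeros((400,800,3),np.uint8) if 'np' in globals() else __import__("numpy").zeros((400,800,3),"uint8")
o[:,:640]=a;o[:210,640:]=t;o[210:370,640:]=z
cv2.imwrite("pics/w3.png",o[:,:,::-1])
E
```

```text
[473.27651501 112.31570686 252.14550529] [-3.14130890e+00  1.37834479e-04 -3.03569312e+00] [ 0.67128372 -0.18782563 -0.7777939 ]
```

View pics/w3.png

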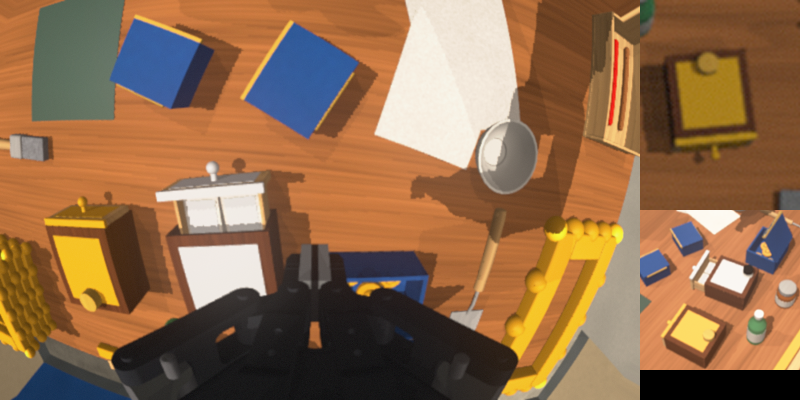

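The wrist frame shows the gold drawer flush (88,215), the silver drawer still open (215,200), and the box at (385,280). The lid edge was triangulated at about (644,212,168), so the hinge is near x = 699. I'll pass high over the lid and come down behind it.

>>> step_arm([
  {"claw":0,"delta_pos":[-33,12,0],"turn":0},
  {"claw":0,"delta_pos":[-33,12,0],"turn":0},
  {"claw":0,"delta_pos":[-33,12,0],"turn":0},
  {"claw":0,"delta_pos":[-33,12,0],"turn":0},
  {"claw":0,"delta_pos":[-33,12,0],"turn":0},
  {"claw":0,"delta_pos":[-33,12,0],"turn":0},
  {"claw":0,"delta_pos":[-33,10,0],"turn":0},
  {"claw":0,"delta_pos":[0,0,0],"turn":0},
])

```text
clock: 8.58
eef_pos: [699.6, 217.5, 250.7]
tcp_rot: [3.141, 0.002, -3.039]
contact_force: [-2.6, -1.0, -0.2]
opening: 0.0
grasp_force: 0.0
```

```bash
python3 - <<'E'
from rig import *
import cv2,numpy as np
d={n:grab_frame(n) for n in ("scene","wrist")}
s=sense(); print(s["eef_pos"],s["tcp_rot"])
o=np.zeros((400,800,3),np.uint8)
o[:,:400]=cv2.resize(d["wrist"]["img"][150:400,120:520],(400,250),interpolation=2).repeat(1,0) if 0 else cv2.resize(d["wrist"]["img"],(400,400))
o[:,400:]=cv2.resize(d["scene"]["img"][80:220,320:460],(400,400),interpolation=2)
cv2.imwrite("pics/w4.png",o[:,:,::-1])
E
```

```text
[695.52659469 215.90132157 250.84926177] [-3.14102931e+00 -1.48673020e-03 -3.03921113e+00]
```

View pics/w4.png

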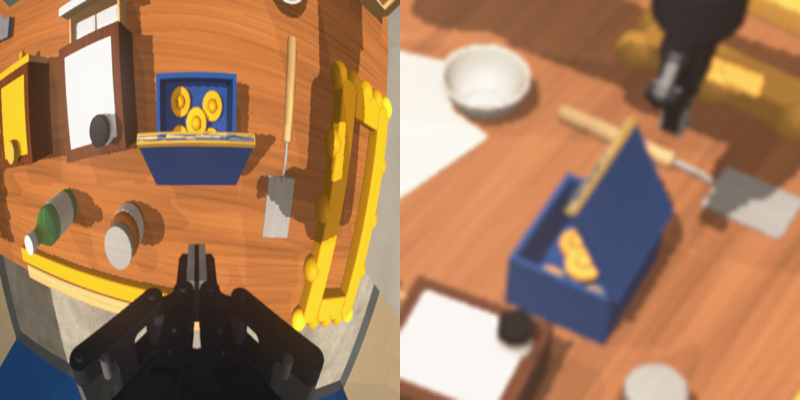

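The fingers are centred behind the lid in the wrist half (edge at (196,140), hinge line at (195,185)), with clear space. Quick ray check of the hinge, then down.

```bash
python3 - <<'E'
from rig import *
from h import *
W=grab_frame("wrist")
for p,z in (((196,137),170),((195,185),74)): print(wonz(W,(p[0]*1.6,p[1]),z))
E
```

```text
[641.55444576 208.99415807 170.        ]
[702.09970703 213.20301136  74.        ]
```

>>> step_arm([
  {"claw":0,"delta_pos":[0,0,30],"turn":0},
  {"claw":0,"delta_pos":[0,0,30],"turn":0},
  {"claw":0,"delta_pos":[0,0,24],"turn":0},
  {"claw":0,"delta_pos":[0,0,0],"turn":0},
])

```text
clock: 9.07
eef_pos: [690.7, 215.2, 163.2]
tcp_rot: [-3.14, -0.008, -3.039]
contact_force: [-1.2, -0.8, -0.8]
opening: 0.003
grasp_force: 0.0
```

The hinge is at about x = 700, confirmed. I'll make contact gently, then follow the arc.

>>> step_arm([
  {"claw":0,"delta_pos":[8,0,0],"turn":0},
  {"claw":0,"delta_pos":[8,0,0],"turn":0},
  {"claw":0,"delta_pos":[5,0,0],"turn":0},
  {"claw":0,"delta_pos":[4,0,0],"turn":0},
  {"claw":0,"delta_pos":[4,0,0],"turn":0},
  {"claw":0,"delta_pos":[4,0,0],"turn":0},
  {"claw":0,"delta_pos":[0,0,0],"turn":0},
])

```text
clock: 9.65
eef_pos: [661.2, 214.3, 169.0]
tcp_rot: [3.141, 0.001, -3.037]
contact_force: [0.3, 0.6, 0.5]
opening: -0.004
grasp_force: 0.0
```

>>> step_arm([
  {"claw":0,"delta_pos":[4,0,1.5],"turn":0},
  {"claw":0,"delta_pos":[4,0,2.5],"turn":0},
  {"claw":0,"delta_pos":[4,0,3],"turn":0},
  {"claw":0,"delta_pos":[4,0,3],"turn":0},
])

```text
clock: 9.98
eef_pos: [645.4, 212.6, 157.9]
tcp_rot: [3.142, -0.0, -3.037]
contact_force: [1.0, 1.2, 0.7]
opening: -0.003
grasp_force: 0.5
```

>>> step_arm([
  {"claw":0,"delta_pos":[4,0,3.5],"turn":0},
  {"claw":0,"delta_pos":[4,0,3.5],"turn":0},
  {"claw":0,"delta_pos":[3.5,0,4],"turn":0},
  {"claw":0,"delta_pos":[3.5,0,4],"turn":0},
])

```text
clock: 10.32
eef_pos: [630.4, 210.9, 142.8]
tcp_rot: [-3.141, -0.0, -3.037]
contact_force: [0.1, 0.2, 1.9]
opening: 0.004
grasp_force: 0.4
```

```bash
python3 - <<'E'
from rig import *
import cv2,numpy as np
a=grab_frame("scene")["img"][80:220,320:460]; b=grab_frame("top")["img"][130:230,205:305]
cv2.imwrite("pics/w5.png",cv2.hconcat([cv2.resize(x,(400,400),interpolation=2) for x in (a,b)])[:,:,::-1]); s=sense();print(s["eef_pos"],s["contact_force"])
E
```

```text
[629.7965064  210.77992864 142.21797639] [-0.73210626  0.39641199 -0.88156131]
```

View pics/w5.png

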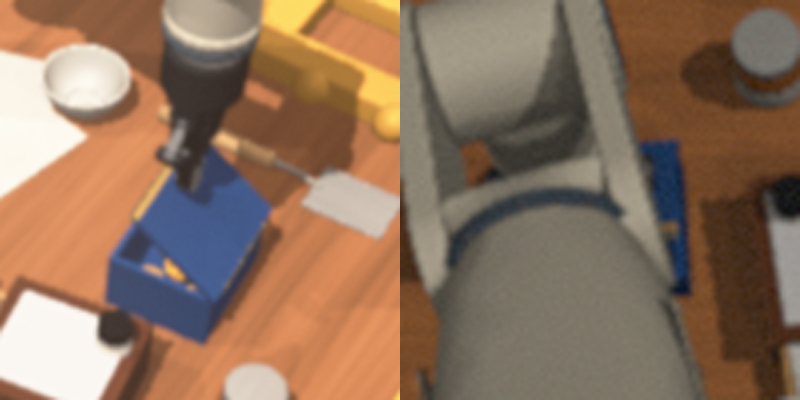

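The lid is following: the tip at (190,185) sits near the lid's free edge, and the lid is clearly lower with the box in place. I'll continue along the arc.

>>> step_arm([
  {"claw":0,"delta_pos":[3,0,4.2],"turn":0},
  {"claw":0,"delta_pos":[3,0,4.2],"turn":0},
  {"claw":0,"delta_pos":[2.5,0,4.5],"turn":0},
  {"claw":0,"delta_pos":[2.5,0,4.5],"turn":0},
  {"claw":0,"delta_pos":[2,0,4.7],"turn":0},
  {"claw":0,"delta_pos":[2,0,4.7],"turn":0},
])

```text
clock: 10.92
eef_pos: [615.7, 209.3, 116.0]
tcp_rot: [-3.142, -0.0, -3.037]
contact_force: [-0.7, -0.6, 1.4]
opening: -0.0
grasp_force: 0.4
```

>>> step_arm([
  {"claw":0,"delta_pos":[1.7,0,4.8],"turn":0},
  {"claw":0,"delta_pos":[1.7,0,4.8],"turn":0},
  {"claw":0,"delta_pos":[1.2,0,5],"turn":0},
  {"claw":0,"delta_pos":[1,0,5],"turn":0},
  {"claw":0,"delta_pos":[0.5,0,3],"turn":0},
])

```text
clock: 11.33
eef_pos: [609.6, 208.7, 93.1]
tcp_rot: [-3.142, -0.001, -3.037]
contact_force: [-0.2, 0.3, 1.0]
opening: 0.001
grasp_force: 0.3
```

>>> step_arm([
  {"claw":0,"delta_pos":[0,0,1.5],"turn":0},
  {"claw":0,"delta_pos":[0,0,1.5],"turn":0},
])

```text
clock: 11.5
eef_pos: [609.9, 208.8, 90.6]
tcp_rot: [-3.142, -0.0, -3.037]
contact_force: [-0.3, -0.0, 0.9]
opening: 0.005
grasp_force: 0.3
```

>>> step_arm([
  {"claw":0,"delta_pos":[0,0,1],"turn":0},
  {"claw":0,"delta_pos":[0,0,1],"turn":0},
])

```text
clock: 11.67
eef_pos: [610.1, 208.8, 89.0]
tcp_rot: [3.142, 0.0, -3.037]
contact_force: [-1.3, 0.2, 0.8]
opening: -0.001
grasp_force: 0.3
```

>>> step_arm([
  {"claw":0,"delta_pos":[0,0,1],"turn":0},
  {"claw":0,"delta_pos":[0,0,1],"turn":0},
])

```text
clock: 11.83
eef_pos: [610.0, 208.8, 87.0]
tcp_rot: [3.142, 0.0, -3.037]
contact_force: [-0.9, -0.2, 0.8]
opening: 0.003
grasp_force: 0.3
```

>>> step_arm([
  {"claw":0,"delta_pos":[0,0,0.7],"turn":0},
  {"claw":0,"delta_pos":[0,0,0.7],"turn":0},
])

```text
clock: 12.0
eef_pos: [610.0, 208.9, 85.9]
tcp_rot: [3.142, 0.0, -3.037]
contact_force: [-4.2, -0.5, 12.9]
opening: 0.001
grasp_force: 5.8
```

>>> step_arm([
  {"claw":0,"delta_pos":[0,0,0.6],"turn":0},
  {"claw":0,"delta_pos":[0,0,0.4],"turn":0},
])

```text
clock: 12.17
eef_pos: [610.0, 208.9, 85.8]
tcp_rot: [3.142, 0.0, -3.037]
contact_force: [-5.8, -1.1, 17.7]
opening: -0.001
grasp_force: 8.4
```

The lid is seated: hard stop at TCP z 85.8 against a predicted 86. I'll lift straight up and back off to look.

>>> step_arm([
  {"claw":0,"delta_pos":[0,0,-2],"turn":0},
  {"claw":0,"delta_pos":[0,0,-20],"turn":0},
  {"claw":0,"delta_pos":[0,0,-40],"turn":0},
  {"claw":0,"delta_pos":[0,0,-40],"turn":0},
  {"claw":0,"delta_pos":[0,0,-40],"turn":0},
  {"claw":0,"delta_pos":[38,0,0],"turn":0},
  {"claw":0,"delta_pos":[38,0,0],"turn":0},
  {"claw":0,"delta_pos":[0,0,0],"turn":0},
])

```text
clock: 12.83
eef_pos: [527.7, 199.5, 225.9]
tcp_rot: [-3.141, -0.006, -3.037]
contact_force: [0.2, 0.1, -0.9]
opening: 0.0
grasp_force: 0.0
```

>>> step_arm([
  {"claw":0,"delta_pos":[38,0,0],"turn":0},
  {"claw":0,"delta_pos":[38,0,0],"turn":0},
  {"claw":0,"delta_pos":[38,0,0],"turn":0},
  {"claw":0,"delta_pos":[0,38,0],"turn":0},
  {"claw":0,"delta_pos":[0,38,0],"turn":0},
  {"claw":0,"delta_pos":[0,38,0],"turn":0},
  {"claw":0,"delta_pos":[0,38,0],"turn":0},
  {"claw":0,"delta_pos":[0,0,0],"turn":0},
])

```text
clock: 13.5
eef_pos: [405.0, 346.0, 226.9]
tcp_rot: [3.138, 0.002, -3.035]
contact_force: [-0.3, -0.3, 0.1]
opening: -0.004
grasp_force: 0.0
```

```bash
python3 - <<'E'
from rig import *
import cv2,numpy as np
a=grab_frame("scene")["img"][100:320,220:460]; b=grab_frame("top")["img"][135:255,220:420]
cv2.imwrite("pics/end.png",cv2.hconcat([cv2.resize(a,(340,312),interpolation=2),cv2.resize(b,(460,312),interpolation=2)])[:,:,::-1]); s=sense();print(s["eef_pos"],s["contact_force"])
E
```

```text
[404.7406467  341.29047572 226.12335546] [ 0.62600005 -0.71473923  0.77122667]
```

View pics/end.png

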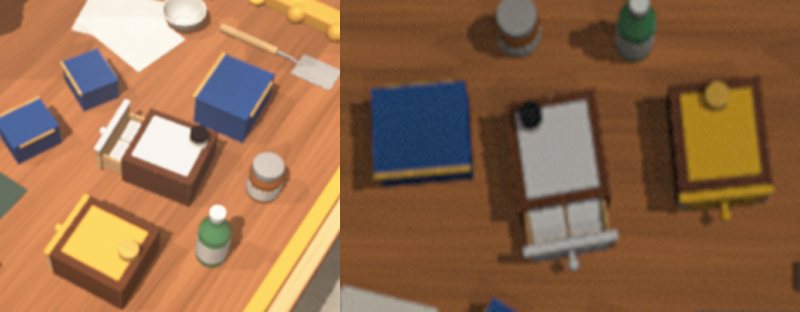

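The box lid is flat and closed (235,95 and 420,130), the gold drawer is flush (725,195), the silver drawer is still open (570,240), and the bystanders are in place. Handing in.

```bash
python3 -c "
from rig import *
print(sign_off())"
```

```text
the job is handed in; nothing more can be done
None
```

The gold drawer is pushed shut and then the blue box's lid is closed. In the final pictures the silver drawer still stands open and nothing else appears moved; the job was handed in at about 13.6 s, with no verdict returned.

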